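# Lamp on, point out the next specimen dish

### The job

Switch on the microscope's lamp by pressing down the raised end of the rocker switch on its base. Then show your colleague which specimen is next: point down at the smallest of the four glass dishes, fingertips a couple of centimetres above the middle of its lid, and stay there for about three seconds, without coming low over any other dish. Then raise the hand at least 15 cm above the bench, leaving the lamp on; the dishes and the jar must not be touched at any time.

Things in the scene. Friction and masses are not known exactly. Their poses are not given: they have to be found in the camera images.
- microscope: White stereo microscope, fixed. Base slab 340 mm long (its x), 220 wide (y), 50 high; origin at the centre of its underside, z up, front end at -x. Lens head (radius 52 mm, 175 to 345 mm above the bench) over x = +20 mm, y = 0; pillar at x = +130 mm, eyepieces lean back over it. The rocker switch's pivot is at x = -120 mm, y = -65 mm, 62 mm above the bench.
- lamp_switch (a joint): Grey V-shaped rocker switch in a black bezel on the base's top, 44 mm long (along the base's length), 26 wide, pivoting across its middle. In rad: 0 = off, front half raised (tip 6.5 mm above the pivot), rear half level; 0.30 = on, front half level at 62 mm above the bench, rear half raised. Counts as on above 0.2. Stays where it is left; needs about 3 N on the raised tip.
- lamp_switch_press (a point): Point to press: on the top face of the switch's front (raised) half, on its centre line, 17 mm from the pivot; moves with the cap (67 mm above the bench when off, 62 mm when on). Its x axis runs along the switch from the front half to the rear half.
- small_dish: round lidded dish of clear glass with pale seeds inside, flat lid, 50 mm across and 22 mm high, standing loose on the bench; origin at the centre of its underside, z up. The smallest dish: the one to point at.
- small_dish_lid (a point): Centre of the top face of the smallest dish's lid, 22 mm above the bench.
- medium_dish_a: round lidded dish of clear glass with pale seeds inside, flat lid, 70 mm across and 22 mm high, standing loose on the bench; origin at the centre of its underside, z up. Leave alone.
- medium_dish_b: round lidded dish of clear glass with pale seeds inside, flat lid, 70 mm across and 22 mm high, standing loose on the bench; origin at the centre of its underside, z up. Leave alone.
- large_dish: round lidded dish of clear glass with pale seeds inside, flat lid, 90 mm across and 22 mm high, standing loose on the bench; origin at the centre of its underside, z up. Leave alone.
- jar: Closed amber glass jar with a white cap, 48 mm across and about 70 mm high, standing loose; origin at the centre of its underside. Leave alone.

How it is judged:
By the outcome, as a careful person would: the job done as asked, in the order asked, and still so for the second after the job is handed in, with the robot touching nothing.
It also fails if it takes over 48 s, if anything falls off the work surface, if the arm or the gripper's body presses on something with over 40 N, if the wrist force passes 120 N, or if a joint passes its speed limit or range.

### The arm

A 6-joint arm with a two-finger parallel gripper is mounted at the origin on the work surface. World frame = base frame: x ahead of the robot, y to its left, z up, the work surface at z = 0. Lengths are in m, angles in rad, forces in N, time in s.
With the tool pointing down it reaches from about 0.375 to 0.9 m from the base axis. Payload 3.1 kg.
Tool frame: the origin (TCP) lies between the finger pads; the fingertips stand robot.tip_extent ahead of it and the grasp point (between the pads) lies 3 mm ahead of it (robot.tip_extent is the distance from the TCP to the fingertips, in m); z points along the fingers, x is the direction in which the jaws open and shut, and the axes are right-handed (so a half turn about z gives the same grasp; the last joint's range is limited). The gripper opens to 87 mm and grips with 3 to 60 N. Pads are 19 mm wide; open, the fingers measure 117 mm over their backs; the gripper's body (75 mm by 190 mm) begins 51 mm behind the grasp point.
Start: joints at [-1.333, 0.527, 1.433, -0, 1.181, -0.178], TCP at [0.252, -0.572, 0.245] pointing down, gripper open.
Joint ranges: [-3.08, 3.08], [-0.75, 2.2], [0.22, 2.44], [-1.43, 4.57], [0, 2.65], [-2.85, 2.85]. Speed limits (rad/s): [2.79, 2.79, 3.14, 3.14, 3.14, 3.14].

### API

Orientations are given as a unit quaternion [x, y, z, w].
In Python, from rig import robot, cams gives the robot as it stands.
- The arm moves only by the tool carry_out, never from a script. Its argument "steps" is a list of rows, each a list of 3 entries, a list of its own where there are three numbers: the shift along the world's x, y, z in cm, then the turn about the world's z in degrees, then the closure, from 0 (fully open) to 1 (shut). In form: [[[dx, dy, dz], spin, fingers], ...]. A call has 1 to 10 rows; each row shifts and turns the pose as measured when the row begins; what a row does not reach is not made up. A row lasts 1/10 s, in which the tool goes at most 50 mm and 8.59 degrees, less where a joint would pass 70% of its speed; a pose out of reach is approached as far as the arm can. A call with a gripper value outside its range is refused whole. The fingers move at their own pace and stop on an object; "squeeze" is the grip in N (left out, the last holds). Time passes only in rows, so rows that do not move let the fingers close. It gives the time, the measured TCP pose, the force and the opening at its end, in the units of the state.
- robot.get_obs(): the state, without advancing time (a new reading comes with each control period).
- cams.camera(name): name is "side" or "top"; returns a dict with "pixels" (420x560x3 uint8, red, green, blue), "fx", "fy", "cx", "cy" (pixels), "eye" and "rotation" of the camera in the world. Camera axes: x right, y up, looking along -z (the intrinsics and any distortion apply to the point x, -y, -z); pixel columns grow to the right and rows downward; lengths in m; the calibration is good to about 2 mm. A picture is of the moment at which its call begins. There is no depth.
- robot.hand_in(): hands the job in, once; it reports no verdict.
The state is a dict: "time": time; "q": joint angles; "joint_velocities": joint speeds; "joint_torque": joint torques, N m; "position": TCP position; "tool_rot": TCP orientation; "ft_force": force on the tool from outside, world axes, zero at the start; "moment": the same for the moment, N m; "grip_width": finger opening in m.
Only numpy, scipy, OpenCV 4.12 (cv2) and the standard library are available. Lean on these libraries where they do the work, as an engineer would, in place of code of your own. Each camera call takes 0.05 s, during which the arm holds its last target. There are 200 camera calls.

## Working session

There is one attempt and no reset: what is moved stays moved. The work goes in short steps, Python scripts to look and compute and a tool call to move; the robot and the scene stay as the last step left them, time stands still between calls to the robot, and variables do not carry over. Pictures are saved under pics/ and viewed, about 8 in all and at most 12, crops included, and the job is handed in when it is done.

Besides the shell and the picture viewer there is one more tool, called after "Request:" by a JSON object that holds its "op" and its "data", one argument or row to a line. carry_out: Moves the arm, as the interface text tells. Its arguments: {"type":"object","properties":{"steps":{"type":"array"},"squeeze":{"type":"number"}},"required":["steps"]}

```bash
mkdir -p pics
python3 - <<'E'
from rig import robot,cams
import cv2
for n in("top","side"):
    c=cams.camera(n); cv2.imwrite(f"pics/{n}0.png",cv2.cvtColor(c["pixels"],cv2.COLOR_RGB2BGR))
    print({k:v for k,v in c.items() if k!="pixels"})
print(robot.get_obs(),robot.tip_extent)
E
```

```text
{'fx': 520.9453725389982, 'fy': 520.9453725389982, 'cx': 276.9173306427296, 'cy': 208.549153216189, 'eye': array([0.26358744, 0.00582799, 1.26391778]), 'rotation': array([ 0.06364016, -0.07304167, -0.69456611,  0.7128764 ])}
{'fx': 489.98858516096755, 'fy': 489.98858516096755, 'cx': 290.9584378384624, 'cy': 215.28782308224763, 'eye': array([-0.1781488 ,  0.79483542,  0.71697657]), 'rotation': array([-0.17017387,  0.46164463,  0.81731678, -0.29986393])}
{'time': 0.1, 'q': array([-1.33351704e+00,  5.28390425e-01,  1.43376338e+00, -7.61986115e-06,
        1.18142126e+00, -1.78500640e-01]), 'joint_velocities': array([-0.00185307, -0.00252406, -0.00410041, -0.00202792,  0.00072664,
       -0.00185279]), 'joint_torque': array([-7.61899610e-04, -4.40985596e+01, -1.77150160e+01,  6.34347531e-02,
        5.33927442e-02, -4.35102629e-05]), 'position': array([ 0.25231677, -0.57112946,  0.24366231]), 'tool_rot': array([ 8.37825997e-01, -5.45936458e-01, -7.23598649e-04, -6.77426740e-04]), 'ft_force': array([ 0.34306952,  0.3525243 , -0.01931315]), 'moment': array([ 0.01938386,  0.01425104, -0.01718756]), 'grip_width': 0.08678927270560662} 0.022
```

View pics/top0.png

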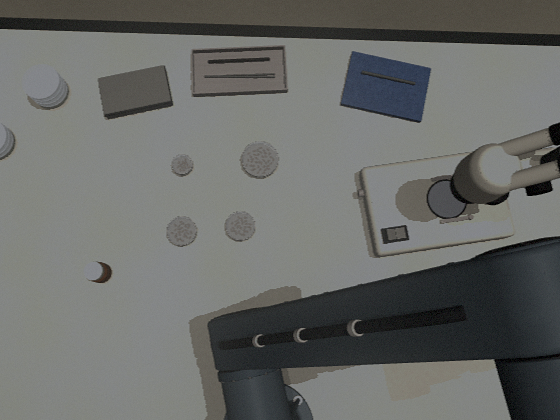

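View pics/side0.png

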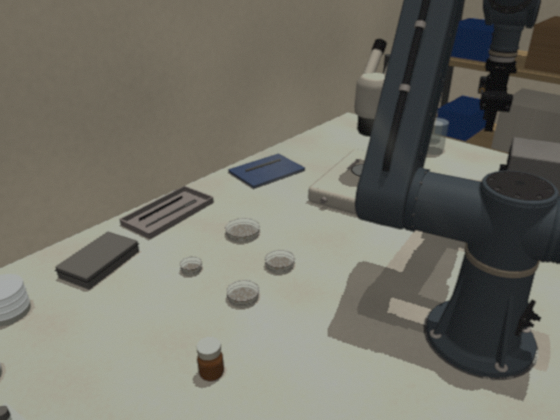

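The top view shows the small dish at about (182,165), the switch bezel at about (396,234) with the scope's front end towards image left, and the jar at (97,272). The side view shows the same layout, but the arm hides the switch. Next I'll measure both.

```bash
cat > h.py <<'E'
import numpy as np,cv2
from scipy.spatial.transform import Rotation as R
def ray(c,u,v):
    return R.from_quat(c["rotation"]).apply([(u-c["cx"])/c["fx"],-(v-c["cy"])/c["fy"],-1.])
def plane(c,u,v,z):
    d=ray(c,u,v); return c["eye"]+d*(z-c["eye"][2])/d[2]
def proj(c,p):
    q=R.from_quat(c["rotation"]).inv().apply(np.array(p)-c["eye"])
    return np.array([c["cx"]-c["fx"]*q[0]/q[2],c["cy"]+c["fy"]*q[1]/q[2]])
E
python3 - <<'E'
from rig import robot,cams
from h import *
c=cams.camera("top");im=cv2.cvtColor(c["pixels"],cv2.COLOR_RGB2BGR)
g=cv2.cvtColor(im,cv2.COLOR_BGR2GRAY)
def blobs(g,x0,y0,x1,y1,th):
    m=(g[y0:y1,x0:x1]<th).astype(np.uint8)
    m=cv2.morphologyEx(m,cv2.MORPH_CLOSE,np.ones((5,5)))
    cs,_=cv2.findContours(m,0,1)
    return [k+[x0,y0] for k in cs if cv2.contourArea(k)>100]
bg=np.median(g[130:290,130:310]);print("bg",bg)
for k in blobs(g,130,130,310,260,bg*.86):
    (u,v),r=cv2.minEnclosingCircle(k.astype(np.float32)); p=plane(c,u,v,.012)
    print("dish",u,v,r,p.round(4),"diam",2*r/520.9*np.linalg.norm(p-c["eye"]))
s=g[220:250,375:415];print(s.min(),np.median(s))
for k in blobs(g,375,218,418,250,80):
    b=cv2.minAreaRect(k.astype(np.float32)); print("bezel",b,plane(c,*b[0],.056).round(4))
    print([plane(c,*q,.055).round(4)[:2] for q in cv2.boxPoints(b)])
for n,q in dict(fl=(377,256),fr=(362,170),rl=(513,236)).items(): print(n,plane(c,*q,.05).round(3))
print("jar",plane(c,97,271,.07).round(3))
cr=[cv2.resize(im[y:y+h,x:x+w],None,fx=4,fy=4,interpolation=2) for x,y,w,h in((350,145,175,120),)]
cv2.imwrite("pics/crop1.png",cv2.convertScaleAbs(cr[0],alpha=1.3))
d=cams.camera("side")
E
```

```text
bg 133.0
dish 180.94827270507812 230.94827270507812 15.629596710205078 [0.4476 0.2231 0.012 ] diam 0.07704613164128683
dish 239.38087463378906 226.08053588867188 15.772192001342773 [0.4633 0.0823 0.012 ] diam 0.07691130577123452
dish 181.7215118408203 164.9303741455078 11.460833549499512 [0.613  0.2311 0.012 ] diam 0.05804806410442302
dish 258.4545593261719 159.77272033691406 19.743532180786133 [0.6319 0.0412 0.012 ] diam 0.09895978729089752
31 132.0
bezel ((394.41326904296875, 233.93638610839844), (15.357776641845703, 26.22986602783203), 81.25383758544922) [ 0.4475 -0.2848  0.056 ]
[array([ 0.46  , -0.2519]), array([ 0.4712, -0.3134]), array([ 0.4352, -0.3181]), array([ 0.4242, -0.2569])]
fl [ 0.395 -0.244  0.05 ]
fr [ 0.602 -0.211  0.05 ]
rl [ 0.451 -0.568  0.05 ]
jar [0.342 0.398 0.07 ]
```

View pics/crop1.png

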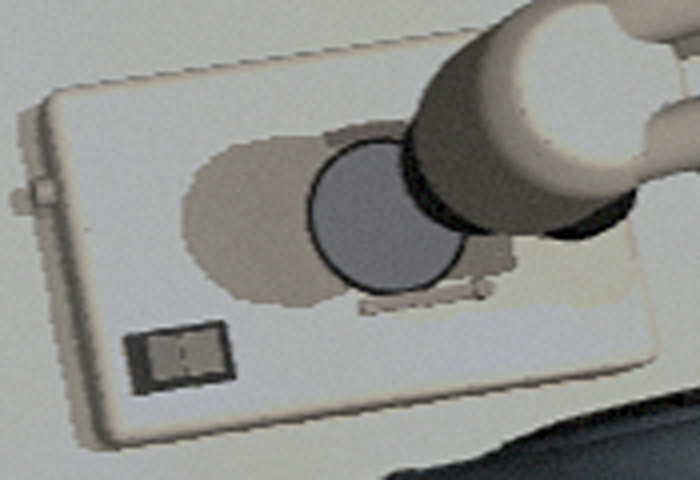

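The base-corner fit and the bezel agree. The pivot is at about (0.448, -0.285), so the press point is at about (0.445, -0.269), and the scope yaw is about -80°. I'll go to a point above it with the fingers shut and the jaw axis across the switch.

Request:
{"op": "carry_out", "data": {
  "steps": [
    [[0.4,2.8,0],7.6,1],
    [[0.4,2.8,0],7.6,1],
    [[0.4,2.8,0],7.6,1],
    [[0.5,2.9,0],7.6,1],
    [[0.5,2.9,0],7.6,1],
    [[0.6,2.9,0],7.6,1],
    [[4.2,3.3,0],7.6,1],
    [[4.2,3.3,0],7.6,1],
    [[4.1,3.2,0],7.6,1],
    [[4,3.2,0],7.6,1]
  ],
  "squeeze": 10
}}

```text
time: 1.2
position: [0.4355, -0.2718, 0.2426]
tool_rot: [0.994, 0.106, -0.0, 0.0]
ft_force: [0.5, -1.4, 0.3]
grip_width: 0.0153
```

```bash
cat > st.py <<'E'
from rig import robot
from h import *
o=robot.get_obs();r=R.from_quat(o["tool_rot"]).as_matrix()
print("t",o["time"],"p",o["position"].round(4),"tip",(o["position"]+.022*r[:,2]).round(4),"xang",np.degrees(np.arctan2(r[1,0],r[0,0])).round(1),"F",o["ft_force"].round(2),"w",o["grip_width"],"q",o["q"].round(2))
E
python3 - <<'E'
from rig import cams
import st
from st import *
c=cams.camera("top");im=cv2.cvtColor(c["pixels"],cv2.COLOR_RGB2BGR)
cv2.imwrite("pics/t2.png",im)
print(plane(c,396.2,233.5,.062),plane(c,394.8,234.2,.055),plane(c,377.6,254.6,.05))
E
```

```text
t 1.2 p [ 0.4355 -0.2718  0.2426] tip [ 0.4355 -0.2718  0.2206] xang 12.1 F [ 0.51 -1.38  0.34] w 0.015274641280393969 q [-0.78  0.38  1.71 -0.    1.05 -0.99]
[ 0.44770095 -0.28757954  0.062     ] [ 0.44702194 -0.2859532   0.055     ] [ 0.39844688 -0.24582665  0.05      ]
```

View pics/t2.png

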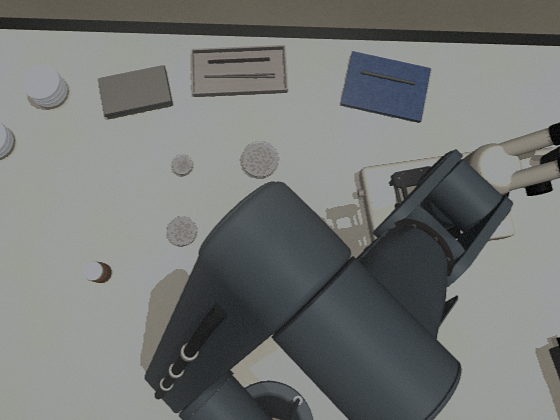

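The top view shows the arm over the switch. The wrist block, at about (470,200), looks close to the lens head at (490,170), so I'll check the clearance before going down.

Run:
```python
from rig import cams
from h import *
c=cams.camera("top")
for z in(.35,.4,.45,.5):
  print(z,[plane(c,u,v,z).round(3)[:2] for u,v in((455,152),(510,200),(490,160),(455,285))])
print("head proj",[proj(c,(.536,-.413,z)).round() for z in(.175,.345)])
c=cams.camera("side");im=cv2.cvtColor(c["pixels"],cv2.COLOR_RGB2BGR)
cv2.imwrite("pics/s2.png",cv2.resize(im[0:260,260:560],None,fx=2.3,fy=2.3))
print("head proj",[((proj(c,p)-[260,0])*2.3).round() for p in((.536,-.413,.175),(.536,-.413,.345),(.445,-.269,.062),(.4355,-.2718,.2206))])
```

```text
0.35 [array([ 0.558, -0.329]), array([ 0.47 , -0.425]), array([ 0.544, -0.393]), array([ 0.315, -0.319])]
0.4 [array([ 0.542, -0.31 ]), array([ 0.459, -0.401]), array([ 0.529, -0.371]), array([ 0.313, -0.301])]
0.45 [array([ 0.526, -0.292]), array([ 0.448, -0.378]), array([ 0.514, -0.349]), array([ 0.31 , -0.283])]
0.5 [array([ 0.509, -0.274]), array([ 0.436, -0.354]), array([ 0.498, -0.327]), array([ 0.307, -0.265])]
head proj [array([466., 187.]), array([500., 165.])]
head proj [array([255., 303.]), array([266., 172.]), array([247., 442.]), array([266., 321.])]
```

View pics/s2.png

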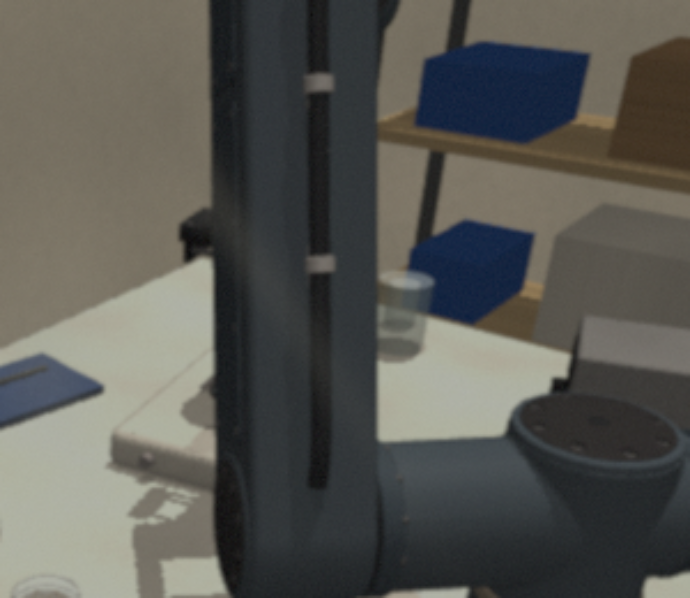

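Run:
```python
from rig import cams,robot
from h import *
c=cams.camera("top");p=robot.get_obs()["position"]
for z in(.22,.3,.4,.5,.6,.7): print(z,proj(c,(p[0],p[1],z)).round(),proj(c,(p[0]+.093,p[1]+.02,z)).round())
im=cv2.cvtColor(c["pixels"],cv2.COLOR_RGB2BGR)[120:300,340:560]
cv2.imwrite("pics/t3.png",cv2.convertScaleAbs(cv2.resize(im,None,fx=3,fy=3,interpolation=2),alpha=1.8,beta=20))
```

```text
0.22 [407. 228.] [397. 184.]
0.3 [418. 222.] [407. 174.]
0.4 [435. 212.] [422. 159.]
0.5 [456. 200.] [441. 140.]
0.6 [483. 184.] [464. 117.]
0.7 [518. 163.] [496.  85.]
```

View pics/t3.png

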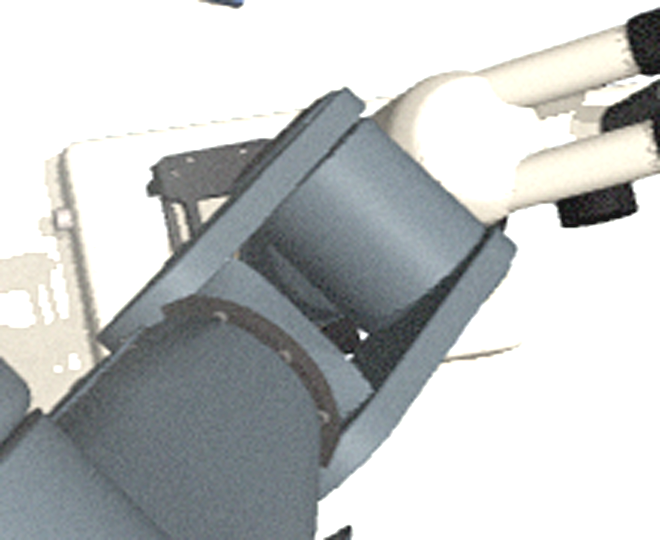

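The wrist fork sits about 0.29 m above the TCP, so at the press pose it keeps roughly 4 cm clear of the lens head. Going down.

Request:
{"op": "carry_out", "data": {
  "steps": [
    [[0.9,0.2,0],-2.3,1],
    [[0.1,0,-2],0,1],
    [[0,0,-3],0,1],
    [[0,0,-3],0,1],
    [[0,0,-3],0,1],
    [[0,0,-2],0,1],
    [[0,0,-1],0,1],
    [[0,0,0],0,1]
  ]
}}

```text
time: 2.2
position: [0.4368, -0.2818, 0.0992]
tool_rot: [0.997, 0.071, -0.001, 0.003]
ft_force: [-0.7, 0.8, 0.1]
grip_width: 0.0003
```

```bash
python3 st.py
```

```text
t 2.2 p [ 0.4368 -0.2818  0.0992] tip [ 0.4368 -0.2819  0.0772] xang 8.2 F [-0.73  0.76  0.12] w 0.00031412963907805124 q [-0.79  0.61  1.82 -0.01  0.7  -0.92]
```

Request:
{"op": "carry_out", "data": {
  "steps": [
    [[0.8,1.2,0.2],1.5,1],
    [[0,0,0],0,1],
    [[0,0,0],0,1]
  ]
}}

```text
time: 2.5
position: [0.4457, -0.271, 0.1035]
tool_rot: [0.996, 0.084, 0.001, 0.004]
ft_force: [-0.0, 0.4, 0.1]
grip_width: 0.0004
```

```bash
python3 st.py
```

```text
t 2.5 p [ 0.4457 -0.271   0.1035] tip [ 0.4457 -0.2712  0.0815] xang 9.6 F [-0.01  0.37  0.07] w 0.00040738364394339425 q [-0.76  0.61  1.82 -0.01  0.71 -0.92]
```

Request:
{"op": "carry_out", "data": {
  "steps": [
    [[0,0.1,-0.6],0,1],
    [[0,0,-0.4],0,1],
    [[0,0,-0.3],0,1],
    [[0,0,-0.2],0,1],
    [[0,0,-0.2],0,1]
  ]
}}

```text
time: 3.0
position: [0.447, -0.2698, 0.0876]
tool_rot: [0.996, 0.085, 0.002, 0.006]
ft_force: [0.8, 1.9, 4.3]
grip_width: 0.0002
```

Contact: tip at about 65.6 mm with 4.3 N. I'll keep going until it bottoms out.

Request:
{"op": "carry_out", "data": {
  "steps": [
    [[0,0,-0.2],0,1],
    [[0,0,-0.2],0,1],
    [[0,0,0],0,1]
  ]
}}

```text
time: 3.3
position: [0.447, -0.2694, 0.0844]
tool_rot: [0.996, 0.085, 0.002, 0.006]
ft_force: [-1.0, 1.1, 1.9]
grip_width: 0.0005
```

Request:
{"op": "carry_out", "data": {
  "steps": [
    [[0,0,-0.2],0,1],
    [[0,0,-0.2],0,1]
  ]
}}

```text
time: 3.5
position: [0.447, -0.2694, 0.084]
tool_rot: [0.996, 0.085, 0.003, 0.006]
ft_force: [-3.1, 4.0, 23.7]
grip_width: 0.0002
```

It bottomed out at 62 mm with 24 N. Now I'll raise the hand and move it towards the dish, staying high.

Request:
{"op": "carry_out", "data": {
  "steps": [
    [[0,0,1],0,1],
    [[0,0,3],0,1],
    [[0,0,4],0,1],
    [[0,0,4],0,1],
    [[0,0,4],0,1],
    [[0,0,2],0,1],
    [[0.6,2,0],0,1],
    [[1.3,4,0],0,1],
    [[1.3,4,0],0,1],
    [[1.3,4,0],0,1]
  ]
}}

```text
time: 4.5
position: [0.4928, -0.1341, 0.2727]
tool_rot: [0.997, 0.079, 0.005, 0.012]
ft_force: [-0.3, -0.5, -1.2]
grip_width: 0.0006
```

Request:
{"op": "carry_out", "data": {
  "steps": [
    [[1.4,4.3,0],0,1],
    [[1.4,4.3,0],0,1],
    [[1.4,4.3,0],0,1],
    [[1.4,4.3,0],0,1],
    [[1.4,4.3,0],0,1],
    [[1.3,4,0],0,1],
    [[1.3,4,0],0,1],
    [[0.6,2,0],0,1],
    [[0,0,0],0,1]
  ]
}}

```text
time: 5.4
position: [0.599, 0.1975, 0.2705]
tool_rot: [0.997, 0.082, 0.007, 0.013]
ft_force: [-0.5, 0.1, -0.0]
grip_width: 0.0004
```

Run:
```python
from rig import cams
import st
from st import *
c=cams.camera("top");im=cv2.cvtColor(c["pixels"],cv2.COLOR_RGB2BGR)
a=cv2.resize(im,(560,420));b=cv2.resize(im[210:260,370:420],(240,240),interpolation=2)
b=cv2.copyMakeBorder(b,0,180,0,0,0); cv2.imwrite("pics/t4.png",np.hstack([a,b]))
```

```text
t 5.4 p [0.599  0.1975 0.2705] tip [0.5994 0.1969 0.2485] xang 9.4 F [-0.51  0.06 -0.  ] w 0.0004276281929199149 q [ 0.15  0.51  1.39 -0.03  1.23  0.  ]
```

View pics/t4.png

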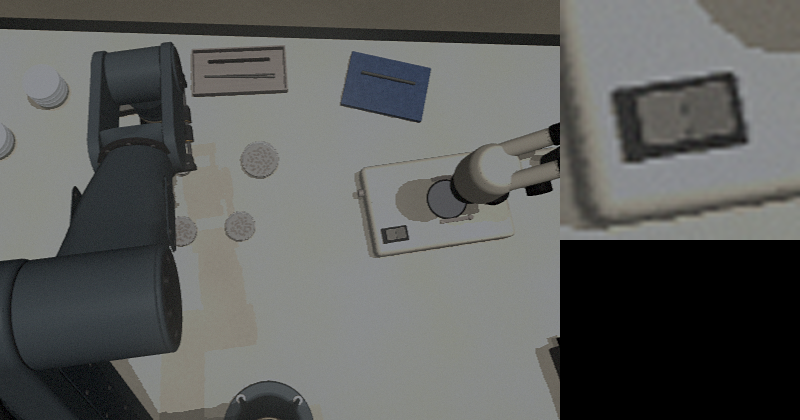

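The top view shows the hand high near the small dish, with the switch in clear view at (395,234). The cap's front edge is closer to the bezel than before, which fits "on". I'll check from the side too.

Run:
```python
from rig import cams
from h import *
c=cams.camera("side");im=cv2.cvtColor(c["pixels"],cv2.COLOR_RGB2BGR)
u,v=proj(c,(.4475,-.2865,.062)).astype(int);print(u,v)
b=cv2.resize(im[v-20:v+20,u-25:u+25],(400,320),interpolation=2)
b=cv2.copyMakeBorder(b,0,100,0,0,0)
cv2.imwrite("pics/s3.png",np.hstack([im[:, 160:],b]))
```

```text
369 189
```

View pics/s3.png

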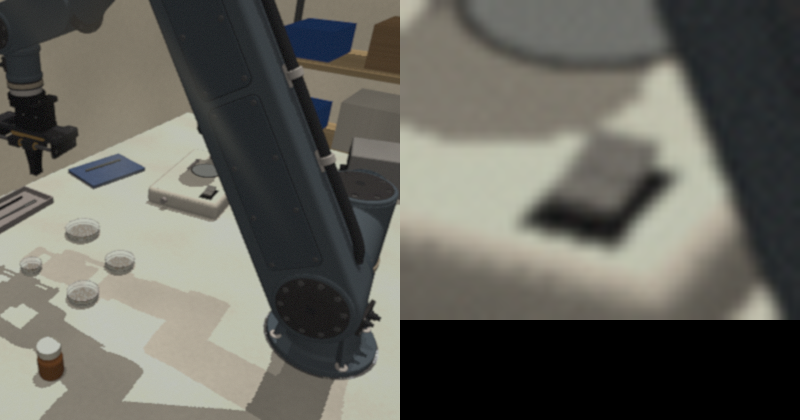

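The side view shows the rear half of the cap standing proud of the bezel, so the switch is on. Next I'll cross-check the dish position from the side and move over it.

Request:
{"op": "carry_out", "data": {
  "steps": [
    [[1.0,2.5,0],0,1],
    [[0.4,0.9,0],0,1],
    [[0,0,-3],0,1],
    [[0,0,-3],0,1],
    [[0,0,-3],0,1],
    [[0,0,-3],0,1],
    [[0,0,0],0,1]
  ]
}}

```text
time: 6.2
position: [0.6123, 0.2171, 0.1492]
tool_rot: [0.997, 0.076, 0.007, 0.017]
ft_force: [-0.4, -0.3, 0.3]
grip_width: 0.0006
```

Run:
```python
from rig import cams
import st
from st import *
c=cams.camera("side");im=cv2.cvtColor(c["pixels"],cv2.COLOR_RGB2BGR)
b=cv2.resize(im[190:290,150:270],(720,600),interpolation=2)
cv2.imwrite("pics/s4.png",b)
p=(.613,.231,.022);print("lid proj in crop",(proj(c,p)-[150,190])*6, "full",proj(c,p))
for u in(188,190,192): print(plane(c,u,262,.022).round(4))
```

```text
t 6.2 p [0.6123 0.2171 0.1492] tip [0.6127 0.2163 0.1272] xang 8.7 F [-0.37 -0.35  0.25] w 0.0005811279559617361 q [ 0.19  0.67  1.45 -0.04  1.01  0.06]
lid proj in crop [247.51429488 428.59933327] full [191.25238248 261.43322221]
[0.6171 0.2375 0.022 ]
[0.6135 0.2344 0.022 ]
[0.6099 0.2313 0.022 ]
```

View pics/s4.png

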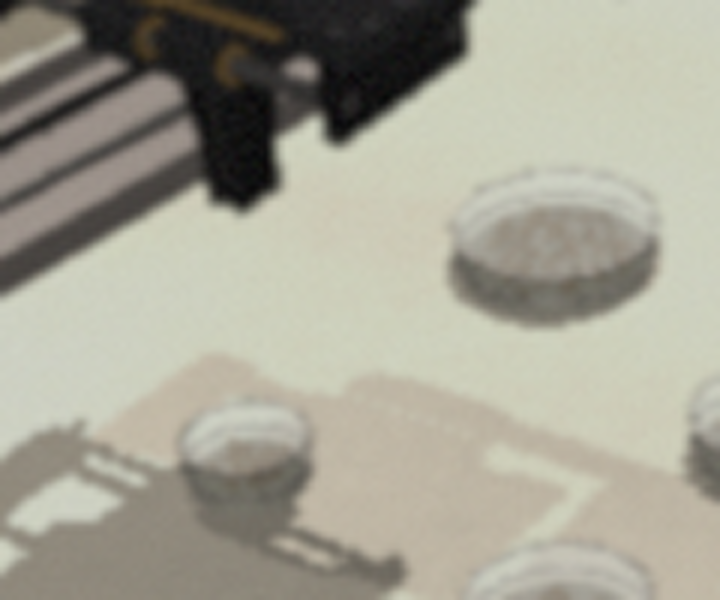

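The lid centre appears at crop (246,436), within about 5 mm of the top-view estimate, so I'll use (0.611, 0.233). The hand is above and still 1.6 cm short in y.

Request:
{"op": "carry_out", "data": {
  "steps": [
    [[-0.1,1.6,0],0,1],
    [[0,0.2,-1.5],0,1],
    [[0,0.1,-1.5],0,1],
    [[0,0.1,-1.5],0,1],
    [[0,0,-1],0,1],
    [[0,0,0],0,1]
  ]
}}

```text
time: 6.85
position: [0.6164, 0.2388, 0.0983]
tool_rot: [0.997, 0.075, 0.014, 0.017]
ft_force: [0.1, -0.4, -1.0]
grip_width: 0.0003
```

```bash
python3 st.py
```

```text
t 6.85 p [0.6164 0.2388 0.0983] tip [0.6171 0.2381 0.0763] xang 8.7 F [ 0.05 -0.44 -1.05] w 0.00029439298753346297 q [ 0.22  0.75  1.46 -0.05  0.91  0.1 ]
```

Request:
{"op": "carry_out", "data": {
  "steps": [
    [[-0.6,-0.4,-1],0,1],
    [[0,0,-1],0,1],
    [[0,0,-0.7],0,1],
    [[0,0,-0.4],0,1],
    [[0,0,0],0,1]
  ]
}}

```text
time: 7.35
position: [0.6115, 0.2349, 0.0653]
tool_rot: [0.997, 0.075, 0.015, 0.017]
ft_force: [0.5, -1.0, -0.4]
grip_width: 0.0005
```

```bash
python3 st.py
```

```text
t 7.35 p [0.6115 0.2349 0.0653] tip [0.6122 0.2342 0.0433] xang 8.7 F [ 0.46 -1.01 -0.45] w 0.0004824362222966793 q [ 0.21  0.79  1.49 -0.05  0.84  0.1 ]
```

Request:
{"op": "carry_out", "data": {
  "steps": [
    [[0,0,0],0,1],
    [[0,0,0],0,1],
    [[0,0,0],0,1],
    [[0,0,0],0,1],
    [[0,0,0],0,1],
    [[0,0,0],0,1],
    [[0,0,0],0,1],
    [[0,0,0],0,1],
    [[0,0,0],0,1],
    [[0,0,0],0,1]
  ]
}}

```text
time: 8.35
position: [0.6131, 0.2354, 0.0673]
tool_rot: [0.997, 0.075, 0.017, 0.016]
ft_force: [-0.4, -0.1, -0.4]
grip_width: 0.0004
```

Run:
```python
from rig import cams
import st
from st import *
c=cams.camera("side");im=cv2.cvtColor(c["pixels"],cv2.COLOR_RGB2BGR)
cv2.imwrite("pics/s5.png",cv2.resize(im[190:290,150:270],(720,600),interpolation=2))
```

```text
t 8.35 p [0.6131 0.2354 0.0673] tip [0.614  0.2347 0.0453] xang 8.7 F [-0.36 -0.13 -0.44] w 0.0003710004357639035 q [ 0.21  0.78  1.49 -0.05  0.84  0.1 ]
```

View pics/s5.png

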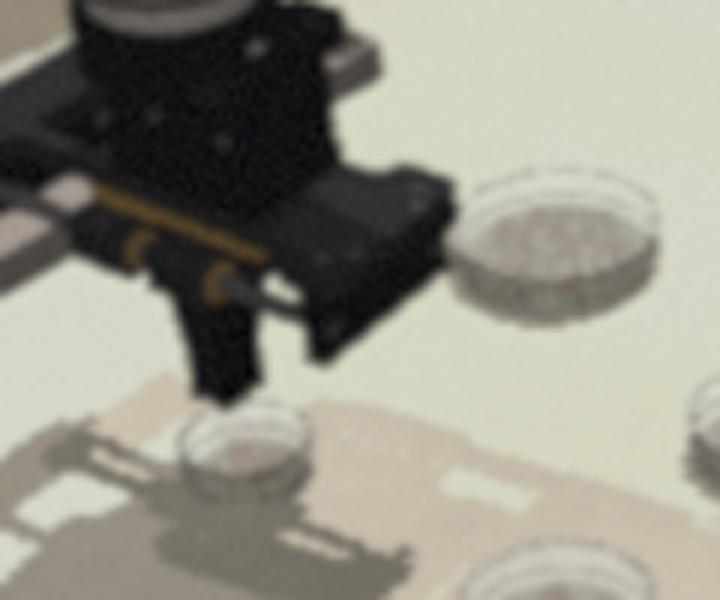

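The side view shows the tips at about (228,388) and the lid centre at (246,436). I'll convert the offset to mm.

Run:
```python
from rig import cams
from h import *
c=cams.camera("side")
f=lambda x,y,z:plane(c,150+x/6-.4,190+y/6-.4,z).round(4)
print(f(228,388,.0453),f(246,436,.022),((proj(c,(.614,.2347,.0453))-[150,190]+.4)*6).round())
```

```text
[0.615  0.2371 0.0453] [0.6116 0.2342 0.022 ] [235. 386.]
```

They're within about 4 mm. I'll nudge the hand and then hold for the full 3+ s.

Request:
{"op": "carry_out", "data": {
  "steps": [
    [[-0.3,-0.2,-0.3],0,1],
    [[0,0,0],0,1],
    [[0,0,0],0,1],
    [[0,0,0],0,1],
    [[0,0,0],0,1],
    [[0,0,0],0,1],
    [[0,0,0],0,1],
    [[0,0,0],0,1],
    [[0,0,0],0,1],
    [[0,0,0],0,1]
  ]
}}

```text
time: 9.45
position: [0.6099, 0.2332, 0.0639]
tool_rot: [0.997, 0.075, 0.017, 0.016]
ft_force: [0.1, -0.6, 0.0]
grip_width: 0.0005
```

Request:
{"op": "carry_out", "data": {
  "steps": [
    [[0,0,-0.1],0,1],
    [[0,0,0],0,1],
    [[0,0,0],0,1],
    [[0,0,0],0,1],
    [[0,0,0],0,1],
    [[0,0,0],0,1],
    [[0,0,0],0,1],
    [[0,0,0],0,1],
    [[0,0,0],0,1],
    [[0,0,0],0,1]
  ]
}}

```text
time: 10.45
position: [0.6099, 0.2332, 0.0628]
tool_rot: [0.997, 0.075, 0.017, 0.016]
ft_force: [0.6, -1.4, 0.0]
grip_width: 0.0003
```

Request:
{"op": "carry_out", "data": {
  "steps": [
    [[0,0,-0.1],0,1],
    [[0,0,0],0,1],
    [[0,0,0],0,1],
    [[0,0,0],0,1],
    [[0,0,0],0,1],
    [[0,0,0],0,1],
    [[0,0,0],0,1],
    [[0,0,0],0,1],
    [[0,0,0],0,1],
    [[0,0,0],0,1]
  ]
}}

```text
time: 11.45
position: [0.6099, 0.2332, 0.0617]
tool_rot: [0.997, 0.075, 0.017, 0.016]
ft_force: [0.9, -0.3, -0.7]
grip_width: 0.0007
```

Request:
{"op": "carry_out", "data": {
  "steps": [
    [[0,0,0],0,1],
    [[0,0,0],0,1],
    [[0,0,0],0,1],
    [[0,0,0],0,1]
  ]
}}

```text
time: 11.85
position: [0.6099, 0.2332, 0.0617]
tool_rot: [0.997, 0.075, 0.017, 0.016]
ft_force: [-0.5, -0.1, 1.1]
grip_width: 0.0007
```

Held for more than 4 s at 18–21 mm above the lid. Raising straight up now.

Request:
{"op": "carry_out", "data": {
  "steps": [
    [[0,0,1],0,1],
    [[0,0,3],0,1],
    [[0,0,4],0,1],
    [[0,0,4],0,1],
    [[0,0,4],0,1],
    [[0,0,4],0,1],
    [[0,0,2],0,1],
    [[0,0,0],0,1],
    [[0,0,0],0,1]
  ]
}}

```text
time: 12.75
position: [0.6066, 0.2325, 0.2947]
tool_rot: [0.997, 0.075, 0.018, 0.016]
ft_force: [0.2, 0.3, -1.0]
grip_width: 0.0004
```

Run:
```python
from rig import cams
import st
from st import *
t=cv2.cvtColor(cams.camera("top")["pixels"],cv2.COLOR_RGB2BGR);c=cams.camera("side");s=cv2.cvtColor(c["pixels"],cv2.COLOR_RGB2BGR)
z=lambda im,x,y:cv2.resize(im[y:y+40,x:x+40],(240,240),interpolation=2)
b=np.vstack([z(t,375,214),z(s,349,170)]);b=b[:480]
s=cv2.copyMakeBorder(s,0,60,0,0,0);cv2.imwrite("pics/f.png",np.hstack([s,b]))
```

```text
t 12.75 p [0.6066 0.2325 0.2947] tip [0.6074 0.2319 0.2727] xang 8.7 F [ 0.18  0.29 -0.98] w 0.0004033245443788361 q [ 0.21  0.5   1.33 -0.04  1.28  0.07]
```

View pics/f.png

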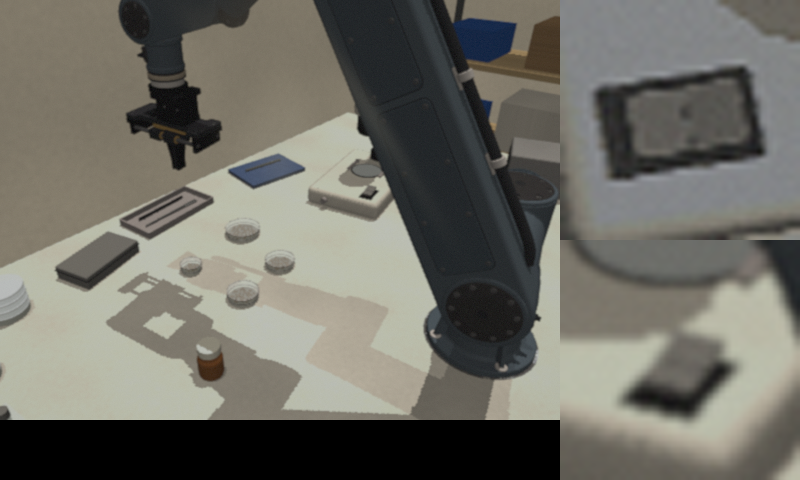

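The final view shows the dishes at (190,265), (242,230), (280,262) and (242,293) and the jar at (210,360), all where they started. The switch still has its rear half raised, and the tips are at z = 0.27 m.

```bash
python3 -c "
from rig import robot
print(robot.hand_in())"
```

```text
the job is handed in; nothing more can be done
None
```

The job is done and handed in at about 12.8 s on the robot's clock, well inside the 48 s limit.

- **Lamp switch:** I pressed the raised front end until it bottomed out, with the fingertips at 62 mm and about 24 N on the wrist. Both later close-ups show the rear half raised, so it is on. No lamp glow was visible in the pictures, so this rests on the cap's position and the press depth.
- **Pointing:** The closed fingertips stayed over the smallest dish for about 4.5 s. They were 18–23 mm above its lid and about 4 mm from its centre at most. The two camera views of the lid centre differed by about 3 mm, and I aimed between them.
- **Finish:** I raised the hand straight up, leaving the fingertips 27 cm above the bench. The last picture shows the dishes and the jar where they started, and the force readings showed no contact other than the switch press.

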